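Set the filling tray under the spout and hold the hopper flap open at the clip

TASK

Get the tablet filling machine ready to fill: with the flap still shut, slide the tray so that its small round dimple rests right under the spout tip for a moment (this zeroes the tray), then slide it on until the middle of its square well is right under the spout tip. Then lift the hopper flap by its lug until its edge is level with the clip set on the quadrant, and finish while holding it there with the gripper, still, because it falls shut by itself. Leave the clip, the tray's place and the things standing around undisturbed.

Things in the scene. Friction and masses are not known exactly. Their poses are not given: they have to be found in the camera images.
- machine: Fixed filling machine: base plate 310 x 440 x 12 mm; at its left (+y) a white open hopper box (x -35 to 80, y 20 to 180 mm in this frame, top 143 mm above the table) under a grey flap; at its right (-y) a white tray on x-y slides under a spout. Origin on the table under the plate; x points away from the robot at yaw 0, y to the hopper side, z up.
- spout_tip (a point): Tip of the fixed steel spout, a downward cone narrowing from 24 to 5 mm; 56 mm above the table, 6 mm above the tray's top, at x 30, y -120 mm in the machine's frame. A sloping steel chute, 24 mm wide (x 18 to 42 mm), at most 126 mm high, runs from the hopper along y to the spout.
- dimple (a point): Centre of the small round dimple (10 mm across, the smallest of the four recesses), at the tray's top face, 50 mm above the table: the recess far from the knob (+x) on the right (-y). The other two recesses are a 26 mm round well and a 12 x 36 mm slot.
- square_well (a point): Centre of the square well (28 x 28 mm, 10 mm deep) at the tray's top face: the recess near the knob (-x) on the left (+y). From the dimple it lies 50 mm towards the knob (-x) and 70 mm to +y.
- tray_knob (a point): Centre of the top of the tray's knob: an upright grey cylinder 22 mm in diameter, 45 mm tall, 95 mm above the table at its top, 100 mm nearer the robot (-x) than the middle of the four recesses. The white tray (170 x 125 mm) cannot turn; it slides along the machine's x and y, 50 mm each way from mid-travel, against about 1.5 N of friction, and stays where left.
- flap (a joint): Angle of the hopper flap (rad): 0 shut (level), growing as its near edge is lifted, stop at 1.45. About 0.3 kg, loose hinge: it falls shut when let go from any angle.
- flap_hinge (a point): On the flap's hinge line, at the middle of the flap's width, 146 mm above the table. The hinge runs along the machine's y at the far (+x) side of the hopper; the flap is a plate 150 mm wide, 6 mm thick. The point turns with the flap; its x axis lies in the flap, pointing from lug to hinge.
- flap_lug (a point): Centre of the flap's lug: a black disc 30 mm in diameter, 18 mm thick (thickness along the machine's y), at the middle of the flap's near edge, 148 mm from the hinge line. Shut, it is 146 mm above the table and 33 mm in front of the hopper, in open air. Pinch it from above across its thickness; it turns between the fingers as the flap swings.
- clip (a joint): Angle (rad) at which the clip sits on the quadrant, measured like the flap's angle; between 0.6 and 1.05. The clip is held by friction and must not be moved.
- clip_mark (a point): Middle of the clip, a dark steel block 30 x 14 x 8 mm on the aluminium arc (quadrant) beside the flap's left (+y) edge, 100 mm from the hinge line and 88 mm to +y of the flap's middle. The point's x axis points from the clip to the hinge line: the flap is at the mark when its own x axis is parallel to it.
- brown_jar: Bystander: dark brown jar with a black cap, 84 mm across, 125 mm tall, on the table to the left. Origin under its base.
- mortar: Bystander: white mortar bowl 110 mm across, 60 mm tall, on the table to the right. Origin under its base.
- pestle: Bystander: white pestle 115 mm long, lying on the table to the right. Origin under its middle.
- spoon: Bystander: spoon lying on the table to the left.
- vial: Bystander: small amber bottle 26 mm across, 45 mm tall, standing on the base plate in front of the hopper. Origin under its base.
- cup: Bystander: small white cup 32 mm across, 24 mm tall, standing on the base plate in front of the hopper. Origin under its base.

How it is judged:
By the outcome, as a careful person would: the job done as asked, in the order asked, and still so for the second after the job is handed in, while the arm keeps its last pose, push and grip.
It also fails if it takes over 62 s, if anything falls off the work surface, if the arm or the gripper's body presses on something with over 40 N, if the wrist force passes 120 N, or if a joint passes its speed limit or range.

ROBOT

A 6-joint arm with a two-finger parallel gripper is mounted at the origin on the work surface. World frame = base frame: x ahead of the robot, y to its left, z up, the work surface at z = 0. Lengths are in m, angles in rad, forces in N, time in s.
With the tool pointing down it reaches from about 0.35 to 0.85 m from the base axis. Payload 8.1 kg.
Tool frame: the origin (TCP) lies at the very end of the fingers, on their centre line; the grasp point (between the pads) lies 19 mm behind it; z points along the fingers, y is the direction in which the jaws open and shut (so a half turn about z gives the same grasp; the last joint's range is limited). The gripper opens to 93 mm and grips with 3 to 60 N. Pads are 15 mm wide; open, the fingers measure 128 mm over their backs; the gripper's body (75 mm by 188 mm) begins 65 mm behind the grasp point.
Start: joints at [-1.382, 0.13, 1.488, -0, 1.523, -0.085], TCP at [0.162, -0.578, 0.219] pointing down, gripper open.
Joint ranges: [-2.96, 2.96], [-0.89, 2.26], [0.02, 2.5], [-1.34, 4.48], [0, 2.73], [-2.66, 2.66]. Speed limits (rad/s): [2.39, 2.39, 2.79, 3.14, 3.14, 3.14].

INTERFACE

Orientations are given as a rotation vector (axis times angle).
In Python, from plant import * gives the robot as it stands.
- The arm moves only by the tool apply_moves, never from a script. Its argument "commands" is one flat list of numbers, 7 for each row, row after row: the shift along the world's x, y, z in cm, then the turn, a rotation vector about the world's x, y, z in rad, then the finger opening in cm, from 0 to 9.3. A call has 1 to 8 rows; each row shifts and turns the pose as measured when the row begins; what a row does not reach is not made up. A row lasts 1/8 s, in which the tool goes at most 62.5 mm and 10.7 degrees, less where a joint would pass 70% of its speed; a pose out of reach is approached as far as the arm can. A call with a gripper value outside its range is refused whole. The fingers move at their own pace and stop on an object; "squeeze" is the grip in N (left out, the last holds). Time passes only in rows, so rows that do not move let the fingers close. It gives the time, the measured TCP pose, the force and the opening at its end, in the units of the state.
- read_state(): the state, without advancing time (a new reading comes with each control period).
- read_camera(name): name is "scene" or "top" or "wrist"; returns (picture, depth): 384x512x3 uint8, blue, green, red; 384x512 float32, m along the optical axis (not along the pixel's ray), 0 where there is no reading.
- camera_model(name): a dict with "intrinsics" (3x3 intrinsics, pixels), "dist_coeffs" ([k1, k2, p1, p2, k3] as OpenCV has them; the pictures are not rectified), "R" (3x3) and "t" (3): a world point X has camera coordinates R X + t. Camera axes: x right, y down, z forward; pixel columns grow to the right and rows downward; lengths in m; the calibration is good to about 2 mm. A picture is of the moment at which its call begins: read the wrist's pose just before it. camera_model takes no time and is no camera call; for the wrist camera it gives the pose at the moment of the call.
- close_job(): hands the job in, once; it reports no verdict.
Trained networks look in the newest picture that a camera, given by its name, has taken for a name from the list of things; names that differ only in an ending like _2 or _b are one class to them, and where a whole thing is asked for, a point or a joint stands for the part that bears it (a point fixed in the world has none). Each returns a list of dicts, best first, with "conf" (0 to 1); they miss things now and then, are a little off and sometimes report something else, mostly with a low value. They report only what shows in the picture. A call takes as long as a camera call.
- find_in(query, camera): "point" ([x, y, z] in m, in the coordinates of the camera as it stood for that picture, good to about 4 mm: the middle of the surface that is visible of it).
- cut_out(query, camera): "mask" (384x512 bool, what is visible of it).
- spot_point(query, camera): "point" ([x, y, z] in m, in the coordinates of the camera as it stood for that picture, good to about 4 mm: a listed point, or the origin of a listed thing).
The state is a dict: "t": time; "q": joint angles; "dq": joint speeds; "joint_torque": joint torques, N m; "tool_pos": TCP position; "orientation": TCP orientation; "force": force on the tool from outside, world axes, zero at the start; "wrist_torque": the same for the moment, N m; "opening": finger opening in m.
Only numpy, scipy, OpenCV 4.12 (cv2) and the standard library are available. Lean on these libraries where they do the work, as an engineer would, in place of code of your own. Each camera call takes 0.05 s, during which the arm holds its last target. There are 200 camera calls.

## Working session

There is one attempt and no reset: what is moved stays moved. The work goes in short steps, Python scripts to look and compute and a tool call to move; the robot and the scene stay as the last step left them, time stands still between calls to the robot, and variables do not carry over. Pictures are saved under pics/ and viewed, about 8 in all and at most 12, crops included, and the job is handed in when it is done.

Besides the shell and the picture viewer there is one more tool, called after "Emit:" as name(argument=value, ...) on one line, values as JSON. apply_moves: Moves the arm, as the interface text tells. Its arguments: {"type":"object","properties":{"commands":{"type":"array"},"squeeze":{"type":"number"}},"required":["commands"]}

```bash
ls; mkdir -p pics; cat > h.py <<'E'
from plant import *
import numpy as np, cv2
def towld(p,m): return m["R"].T@(np.array(p)-m["t"])
def spot(names,cam):
    m=camera_model(cam); out={}
    for n in names:
        try: r=spot_point(n,cam)
        except Exception as e: print(n,e); continue
        if r: 
            out[n]=towld(r[0]["point"],m); print(n,cam,np.round(out[n]*1000,1),round(r[0]["conf"],2))
        else: print(n,cam,"none")
    return out
def px(X,cam,m=None):
    m=m or camera_model(cam)
    return cv2.projectPoints(np.float64(X).reshape(-1,1,3),cv2.Rodrigues(m["R"])[0],m["t"],m["intrinsics"],np.array(m["dist_coeffs"]))[0].reshape(-1,2)
E
python3 - <<'E'
from h import *
print(read_state())
a,da=read_camera("top");
spot(["machine","spout_tip","dimple","square_well","tray_knob","flap_hinge","flap_lug","clip_mark","vial","cup"],"top")
b,db=read_camera("scene")
spot(["machine","spout_tip","dimple","square_well","tray_knob","flap_hinge","flap_lug","clip_mark","vial","cup"],"scene")
cv2.imwrite("pics/a.png",a);cv2.imwrite("pics/b.png",b)
E
```

```text
pics
{'t': 0.0, 'q': array([-1.38239890e+00,  1.31144687e-01,  1.48922990e+00, -2.74665582e-05,
        1.52302812e+00, -8.54132614e-02]), 'dq': array([-0.00132348,  0.0003039 , -0.001212  , -0.00132444, -0.00113265,
       -0.00076684]), 'joint_torque': array([-3.21254382e-03, -5.59844291e+01, -4.91768539e+01,  7.66702951e-02,
        3.55256803e-02, -2.29676261e-04]), 'tool_pos': array([ 0.16213996, -0.57709587,  0.21762442]), 'orientation': array([-3.11040742e+00, -4.28514083e-01,  1.89266359e-04]), 'force': array([0.26557153, 0.23200629, 0.43489273]), 'wrist_torque': array([0.02516298, 0.01267516, 0.0123191 ]), 'opening': 0.09269343693406695}
machine top [626.6 -38.7  -3.6] 0.72
spout_tip top [ 667.  -158.9   55.4] 0.6
dimple top none
square_well top [ 551.5 -145.9   93.3] 0.66
tray_knob top [ 550.3 -144.    93.1] 0.93
flap_hinge top [696.9  64.4 142.4] 0.93
flap_lug top [ 552.2 -143.4   95.1] 0.71
clip_mark top [619.  149.1 211.9] 0.62
vial top [ 550.2 -144.    96.4] 0.52
cup top [509.9   4.   13.1] 0.53
machine scene [631.6 -41.5   2.1] 0.64
spout_tip scene [ 668.7 -156.3   59.4] 0.96
dimple scene [ 680.3 -176.    48.8] 0.83
square_well scene [ 633.3 -104.    49.7] 0.64
tray_knob scene [ 555.8 -151.1   96.3] 0.63
flap_hinge scene none
flap_lug scene [555.   52.  145.2] 0.79
clip_mark scene [ 665.7 -158.6   55.9] 0.51
vial scene none
cup scene [515.1   8.8  10.1] 0.62
```

View pics/a.png

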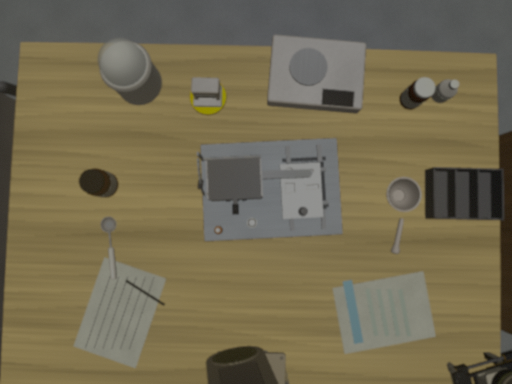

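View pics/b.png

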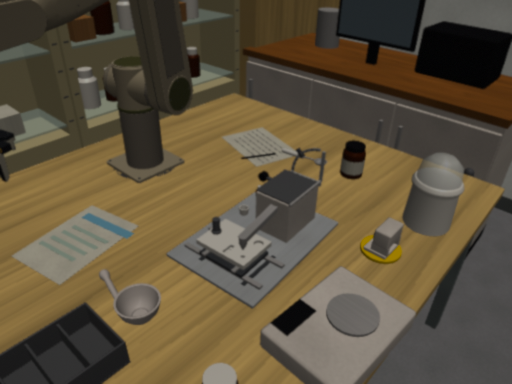

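The top view shows the machine's plate at px (205–340, 140–240), the knob at (303,211) and the lug at (236,209). The scene view shows the spout over the tray at about (243,240). I'll move to a hover pose for a close wrist view.

Emit:
apply_moves(commands=[4, 4, 2, 0, 0, -0.03, 9.3, 4, 4, 2, 0, 0, -0.03, 9.3, 4, 4, 2, 0, 0, -0.03, 9.3, 4, 4, 2, 0, 0, -0.03, 9.3, 4, 4, 2, 0, 0, -0.03, 9.3, 4, 4, 2, 0, 0, -0.03, 9.3, 4, 4, 2, 0, 0, 0, 9.3, 3, 4, 0, 0, 0, 0, 9.3])

```text
t: 2.1
tool_pos: [0.4774, -0.2483, 0.3626]
orientation: [-3.138, -0.126, -0.006]
force: [-0.2, 0.2, -0.3]
opening: 0.0927
```

```bash
python3 - <<'E'
from h import *
s=read_state();print(s["t"],s["tool_pos"],s["orientation"],s["force"])
m=camera_model("wrist");print(m, -m["R"].T@m["t"])
for k in["scene","top"]:
    n=camera_model(k);print(k,-n["R"].T@n["t"])
a,d=read_camera("wrist");cv2.imwrite("pics/c.png",a)
spot(["spout_tip","dimple","square_well","tray_knob","flap_hinge","flap_lug","clip_mark"],"wrist")
E
```

```text
2.1 [ 0.47742011 -0.24827842  0.36264918] [-3.138369   -0.1257567  -0.00603531] [-0.19701184  0.16416636 -0.33311073]
{'intrinsics': array([[308.48617261,   0.        , 256.43216178],
       [  0.        , 308.48617261, 189.17426138],
       [  0.        ,   0.        ,   1.        ]]), 'dist_coeffs': array([-0.04486037,  0.        ,  0.        ,  0.        ,  0.        ]), 'R': array([[ 8.02893592e-02, -9.96771397e-01, -6.33708671e-04],
       [-9.61172989e-01, -7.75902863e-02,  2.64813580e-01],
       [-2.64007771e-01, -2.06526090e-02, -9.64299417e-01]]), 't': array([-0.28577963,  0.37052636,  0.65028418])} [ 0.55076507 -0.24267765  0.52876714]
scene [ 1.25584415 -0.78894554  0.80462286]
top [ 0.51510068 -0.00511107  1.31779321]
spout_tip wrist [ 670.2 -149.5   51.9] 0.91
dimple wrist [ 682.2 -169.2   46.7] 0.87
square_well wrist [ 626.9 -101.8   51.3] 0.74
tray_knob wrist [ 555.7 -144.9   96.2] 0.65
flap_hinge wrist [ 616.4 -456.2   -4.1] 0.5
flap_lug wrist [554.   59.5 144.9] 0.71
clip_mark wrist [629.9 -33.2   2.6] 0.66
```

View pics/c.png

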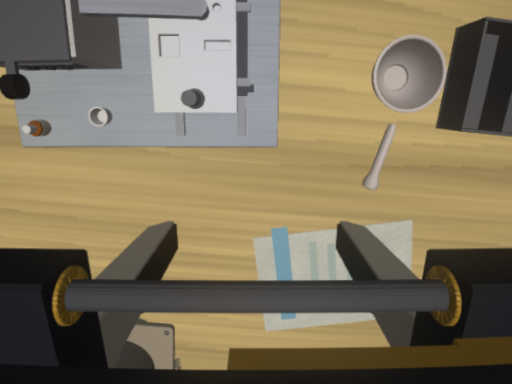

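The wrist view shows the tray, knob at (192,98), well at (170,46), slot at (217,46), dimple at (216,8), chute and lug at (14,86). I need the camera further forward.

Emit:
apply_moves(commands=[5, 5, 1, 0, 0, 0, 9.3, 5, 5, 1, 0, 0, 0, 9.3, 0, 0, 0, 0, 0, 0, 9.3])

```text
t: 2.88
tool_pos: [0.5657, -0.162, 0.3779]
orientation: [-3.137, -0.106, 0.002]
force: [-0.2, 0.5, 0.6]
opening: 0.093
```

```bash
python3 - <<'E'
from h import *
s=read_state();print(s["t"],s["tool_pos"],s["orientation"])
m=camera_model("wrist")
a,d=read_camera("wrist");a=cv2.imread("x") if 0 else a
cv2.imwrite("pics/d.png",cv2.resize(a,(800,600),interpolation=cv2.INTER_CUBIC))
np.savez("d.npz",a=a,d=d,R=m["R"],t=m["t"])
spot(["spout_tip","dimple","square_well","tray_knob","flap_hinge","flap_lug","clip_mark","vial","cup"],"wrist")
E
```

```text
2.875 [ 0.56570409 -0.16204822  0.37793071] [-3.13713205e+00 -1.05965423e-01  1.57735884e-03]
spout_tip wrist [ 668.5 -159.4   52.1] 0.79
dimple wrist none
square_well wrist [ 623.3 -108.8   52.9] 0.85
tray_knob wrist [ 552.1 -155.2   97.2] 0.95
flap_hinge wrist [698.6  63.7 139.6] 0.9
flap_lug wrist [549.1  50.3 145.7] 0.63
clip_mark wrist none
vial wrist [493.  103.8   9.9] 0.84
cup wrist [517.4   5.4  13.6] 0.75
```

View pics/d.png

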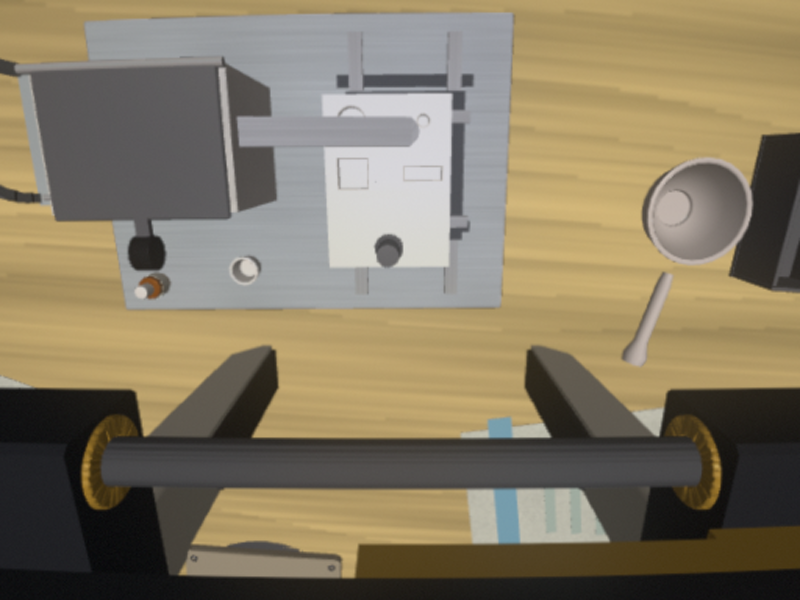

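Wrist view (800 px): plate corners (514,13), (500,306), (126,308), (86,22). Tray corners (322,95), (451,92), (449,266), (330,267). Well at (353,173), slot (422,173), dimple (423,121), knob top (388,246). Next, compute positions from these.

```bash
cat >> h.py <<'E'
def ray(U,z,m,s=1.5625):
    u=(np.float64(U)+.5)/s-.5
    n=cv2.undistortPoints(u.reshape(-1,1,2),m["intrinsics"],np.array(m["dist_coeffs"])).reshape(-1,2)
    dd=np.c_[n,np.ones(len(n))]@m["R"]; c=-m["R"].T@m["t"]
    return c+dd*((np.broadcast_to(z,len(n))-c[2])/dd[:,2])[:,None]
E
python3 - <<'E'
from h import *
m=camera_model("wrist"); f=np.load("d.npz"); m["R"]=f["R"];m["t"]=f["t"]
P=ray([(514,13),(500,306),(126,308),(86,22)],.012,m)*1e3;print("plate",P.round(1),"len",[np.linalg.norm(P[i]-P[i-1]).round(1) for i in range(4)])
ang=lambda v:np.degrees(np.arctan2(v[1],v[0])).round(2)
print("yaw",ang(P[0]-P[1]),ang(P[3]-P[2]),ang(P[3]-P[0])-90,ang(P[2]-P[1])-90, "centre",P.mean(0))
T=ray([(322,95),(451,92),(449,266),(330,267)],.05,m)*1e3;print("tray",T.round(1),"len",[np.linalg.norm(T[i]-T[i-1]).round(1) for i in range(4)],"yaw",ang(T[1]-T[2]),ang(T[0]-T[3]),ang(T[0]-T[1])-90,ang(T[3]-T[2])-90)
W=ray([(353.5,173),(422,173),(423,121),(388,246)],[.05,.05,.05,.095],m)*1e3;print("well slot dimple knob",W.round(1))
H=ray([(55,220),(229,217),(220,62),(22,72)],.149,m)*1e3;print("flap",H.round(1))
# flap plane check from depth
print("depth knob",f["d"][157,248], m["R"][2]@ (W[3]/1e3)+m["t"][2])
E
```

```text
plate [[ 792.  -259.1   12. ]
 [ 487.1 -281.1   12. ]
 [ 454.6  154.6   12. ]
 [ 759.3  174.5   12. ]] len [np.float64(434.8), np.float64(305.7), np.float64(436.9), np.float64(305.4)]
yaw 4.13 3.74 4.310000000000002 4.280000000000001 centre [623.25202995 -52.76025541  12.        ]
tray [[ 696.8  -76.4   50. ]
 [ 707.7 -199.7   50. ]
 [ 537.8 -213.6   50. ]
 [ 528.3  -89.4   50. ]] len [np.float64(169.0), np.float64(123.8), np.float64(170.4), np.float64(124.6)] yaw 4.66 4.4 5.060000000000002 4.400000000000006
well slot dimple knob [[ 625.6 -109.9   50. ]
 [ 630.2 -177.9   50. ]
 [ 679.4 -175.1   50. ]
 [ 562.3 -149.5   95. ]]
flap [[575.6 129.1 149. ]
 [587.  -18.9 149. ]
 [704.7 -14.1 149. ]
 [690.8 144.  149. ]]
depth knob 0.452141 0.4528386709339762
```

```bash
python3 - <<'E'
from h import *
m=camera_model("wrist"); f=np.load("d.npz"); m["R"]=f["R"];m["t"]=f["t"];d=f["d"]
v,u=np.mgrid[0:384,0:512]
n=cv2.undistortPoints(np.float64(np.c_[u.ravel(),v.ravel()]).reshape(-1,1,2),m["intrinsics"],np.array(m["dist_coeffs"])).reshape(-1,2)
X=((np.c_[n,np.ones(len(n))]*d.reshape(-1,1)-m["t"])@m["R"])*1e3
yaw=np.radians(4.4);c,s=np.cos(yaw),np.sin(yaw);Rm=np.array([[c,-s],[s,c]])
M=X.copy();M[:,:2]=X[:,:2]@Rm  # machine axes, world origin
sel=(X[:,2]>57)&(X[:,2]<135)&(X[:,0]>630)&(X[:,0]<710)&(X[:,1]>-200)&(X[:,1]<-20)
A=M[sel]
for y in range(-225,-60,8):
    b=A[(A[:,1]>=y)&(A[:,1]<y+8)]
    if len(b): print(y,len(b),"x",b[:,0].min().round(1),b[:,0].max().round(1),"z",np.median(b[:,2]).round(1))
end=A[:,1].min();print("end",end)
b=X[(X[:,2]>47)&(X[:,2]<53)];print("tray z",np.median(b[:,2]),len(b))
# hopper flap
h=M[(X[:,2]>143)&(X[:,2]<156)];print("flap z",np.percentile(h[:,2],[5,50,95]),"x",np.percentile(h[:,0],[0.5,99.5]),"y",np.percentile(h[:,1],[0.5,99.5]))
k=X[(X[:,2]>91)&(X[:,2]<99)&(X[:,1]<-120)&(X[:,0]<600)];print("knob",k.mean(0),len(k),k.min(0),k.max(0))
o=[628,-42];
print("spout machine-axes",np.array([[668,-158],[666,-160]])@Rm)
E
```

```text
-225 32 x 646.0 660.4 z 100.7
-217 96 x 640.8 664.4 z 101.0
-209 114 x 640.8 664.4 z 102.1
-201 113 x 640.8 664.3 z 103.4
-193 113 x 640.8 664.3 z 104.7
-185 114 x 640.9 664.4 z 105.8
-177 114 x 641.0 664.3 z 107.2
-169 113 x 641.0 664.3 z 108.5
-161 118 x 640.2 664.2 z 109.8
-153 115 x 640.3 664.2 z 111.0
-145 118 x 640.3 663.0 z 112.2
-137 116 x 640.4 663.0 z 113.6
-129 121 x 640.5 663.0 z 114.8
-121 119 x 640.5 663.0 z 116.2
-113 114 x 640.6 663.0 z 117.8
-105 122 x 640.6 663.0 z 119.3
-97 119 x 640.7 663.1 z 120.4
-89 123 x 640.5 663.1 z 121.8
-81 124 x 639.6 663.3 z 122.8
-73 223 x 626.5 663.2 z 110.5
end -221.1102725902131
tray z 49.860167641869545 7433
flap z [147.06239207 148.75616349 150.24813423] x [550.92282093 705.5823001 ] y [-68.021902    96.38408027]
knob [ 552.87474838 -149.26331531   94.91793859] 166 [ 542.90354704 -159.01769584   92.0602488 ] [ 562.80257345 -139.24403899   97.09421053]
spout machine-axes [[ 653.90963204 -208.78264564]
 [ 651.76208848 -210.62331309]]
```

Emit:
apply_moves(commands=[-1.3, 1.3, -4, 0, 0, 0.013, 9.3, 0, 0, -5, 0, 0, 0, 9.3, 0, 0, -5, 0, 0, 0, 9.3, 0, 0, -5, 0, 0, 0, 9.3, 0, 0, 0, 0, 0, 0, 9.3])

```text
t: 4.0
tool_pos: [0.5489, -0.1524, 0.1856]
orientation: [3.139, 0.118, 0.006]
force: [-1.4, 0.3, 0.9]
opening: 0.0927
```

Emit:
apply_moves(commands=[0.4, 0.3, -4, 0, 0, 0, 9.3, 0, 0, -4, 0, 0, 0, 9.3, 0, 0, -2.5, 0, 0, 0, 9.3, 0, 0, 0, 0, 0, 0, 9.3])

```text
t: 4.5
tool_pos: [0.5593, -0.1523, 0.0905]
orientation: [3.133, 0.116, 0.027]
force: [-0.2, 0.6, -0.0]
opening: 0.0932
```

Emit:
apply_moves(commands=[-0.6, 0.3, -1.5, 0, 0, 0, 9.3, 0, 0, -1.4, 0, 0, 0, 9.3, 0, 0, 0, 0, 0, 0, 9.3, 0, 0, 0, 0, 0, 0, 9.3])

```text
t: 5.0
tool_pos: [0.5568, -0.1507, 0.0663]
orientation: [3.13, 0.116, 0.04]
force: [-0.7, -0.2, -0.3]
opening: 0.0932
```

Emit:
apply_moves(commands=[-0.35, 0.15, -0.4, 0, 0.025, 0, 9.3, 0, 0, 0, 0, 0, 0, 9.3, 0, 0, 0, 0, 0, 0, 9.3])

```text
t: 5.38
tool_pos: [0.5537, -0.1493, 0.0629]
orientation: [3.131, 0.116, -0.001]
force: [0.0, 0.1, -0.7]
opening: 0.0931
```

```bash
python3 - <<'E'
from h import *
s=read_state();print(s["t"],s["tool_pos"],s["orientation"])
E
```

```text
5.375 [ 0.55372014 -0.14925923  0.06285102] [ 3.13074965e+00  1.16034394e-01 -8.32743781e-04]
```

Close on the knob.

Emit:
apply_moves(commands=[0, 0, 0, 0, 0, 0, 1.5, 0, 0, 0, 0, 0, 0, 1.5, 0, 0, 0, 0, 0, 0, 1.5, 0, 0, 0, 0, 0, 0, 1.5, 0, 0, 0, 0, 0, 0, 1.5, 0, 0, 0, 0, 0, 0, 1.5], squeeze=20)

```text
t: 6.12
tool_pos: [0.5538, -0.1493, 0.0631]
orientation: [3.131, 0.116, -0.0]
force: [-0.2, -0.7, 0.9]
opening: 0.0378
```

Emit:
apply_moves(commands=[0, 0, 0, 0, 0, 0, 1.5, 0, 0, 0, 0, 0, 0, 1.5, 0, 0, 0, 0, 0, 0, 1.5])

```text
t: 6.5
tool_pos: [0.5538, -0.1493, 0.063]
orientation: [3.131, 0.116, -0.0]
force: [0.2, -0.1, 0.2]
opening: 0.0212
```

```bash
python3 - <<'E'
from h import *
s=read_state();print(s["t"],s["tool_pos"],s["opening"],s["force"])
m=camera_model("wrist");a,d=read_camera("wrist");cv2.imwrite("pics/e.png",cv2.resize(a,(800,600),interpolation=cv2.INTER_CUBIC))
np.savez("e.npz",a=a,d=d,R=m["R"],t=m["t"])
E
```

```text
6.5 [ 0.55378536 -0.14928633  0.06304904] 0.02120784777575277 [ 0.2270491  -0.10238357  0.15145431]
```

View pics/e.png

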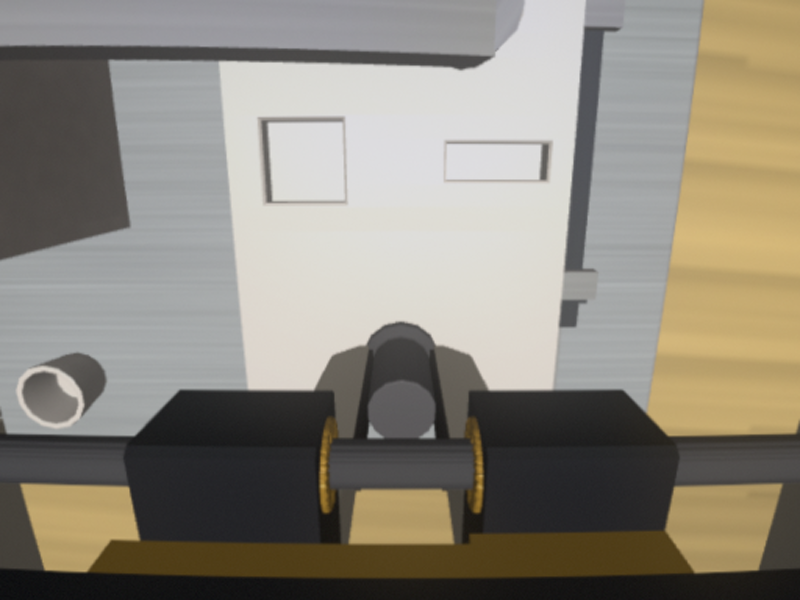

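Knob gripped (opening 21 mm). The well is at about (304,160) and the slot at (498,161); I'll refine positions from this view.

```bash
python3 - <<'E'
from h import *
m=camera_model("wrist"); f=np.load("e.npz"); m["R"]=f["R"];m["t"]=f["t"];d=f["d"]
W=ray([(262,118),(345,118),(347,203),(264,203),(445,141),(549,141),(551,181),(446,181)],.05,m)*1e3
w=W[:4].mean(0);s=W[4:].mean(0);print(W.round(1),w,s)
print("yaw",[np.degrees(np.arctan2(-(a-b)[0],(a-b)[1])).round(2) for a,b in [(w,s),(W[0],W[1]),(W[3],W[2]),(W[4],W[5])]])
v,u=np.mgrid[0:384,0:512]
n=cv2.undistortPoints(np.float64(np.c_[u.ravel(),v.ravel()]).reshape(-1,1,2),m["intrinsics"],np.array(m["dist_coeffs"])).reshape(-1,2)
X=((np.c_[n,np.ones(len(n))]*d.reshape(-1,1)-m["t"])@m["R"])*1e3
print("tray z",np.median(X[(X[:,2]>45)&(X[:,2]<55)][:,2]))
y=np.radians(4.6);c,s=np.cos(y),np.sin(y);M=X.copy();M[:,:2]=X[:,:2]@np.array([[c,-s],[s,c]])
A=M[(X[:,2]>60)&(X[:,2]<135)&(X[:,0]>620)&(X[:,0]<720)&(X[:,1]<-60)]
for k in range(-240,-130,12):
    b=A[(A[:,1]>=k)&(A[:,1]<k+12)&(A[:,2]>95)]
    if len(b):print(k,b[:,0].min().round(1),b[:,0].max().round(1),np.median(b[:,2]).round(1),b[:,1].min().round(1))
E
```

```text
[[ 639.3  -94.2   50. ]
 [ 641.3 -123.4   50. ]
 [ 611.8 -125.5   50. ]
 [ 609.7  -95.1   50. ]
 [ 636.2 -159.2   50. ]
 [ 639.2 -196.3   50. ]
 [ 625.3 -199.1   50. ]
 [ 622.3 -160.9   50. ]] [ 625.53974397 -109.55539084   50.        ] [ 630.76007234 -178.8658957    50.        ]
yaw [np.float64(4.31), np.float64(3.92), np.float64(4.02), np.float64(4.6)]
tray z 49.799107780871566
-228 639.5 652.4 100.7 -223.5
-216 639.2 652.1 101.7 -216.0
-204 639.3 651.6 103.6 -204.0
-192 639.3 651.3 105.5 -192.0
-180 639.4 650.6 107.4 -180.0
-168 639.4 650.1 109.2 -168.0
-156 639.5 649.9 111.2 -156.0
-144 639.5 649.8 113.1 -144.0
-132 639.5 649.6 115.1 -132.0
```

Emit:
apply_moves(commands=[-0.7, 0.8, 0, 0, 0, 0, 1.5, -0.7, 0.8, 0, 0, 0, 0, 1.5, 0, 0, 0, 0, 0, 0, 1.5, 0, 0, 0, 0, 0, 0, 1.5])

```text
t: 7.05
tool_pos: [0.5387, -0.132, 0.0631]
orientation: [3.131, 0.116, 0.0]
force: [2.3, -1.4, -2.2]
opening: 0.0208
```

Emit:
apply_moves(commands=[0.1, -0.12, 0, 0, 0, 0, 1.5, 0, 0, 0, 0, 0, 0, 1.5, 0, 0, 0, 0, 0, 0, 1.5])

```text
t: 7.42
tool_pos: [0.5395, -0.1329, 0.063]
orientation: [3.132, 0.116, -0.001]
force: [-2.2, 0.9, 1.3]
opening: 0.021
```

```bash
python3 - <<'E'
from h import *
s=read_state();print(s["t"],s["tool_pos"],s["opening"],s["force"])
m=camera_model("wrist");a,d=read_camera("wrist")
b,_=read_camera("scene");spot(["spout_tip","dimple","square_well"],"scene");spot(["square_well","dimple","spout_tip"],"wrist")
S=cv2.resize(b[200:290,190:310],(600,450),interpolation=cv2.INTER_CUBIC)
cv2.imwrite("pics/f.png",np.vstack([S,cv2.resize(a,(600,450))[:150]]))
E
```

```text
7.425 [ 0.53950056 -0.13290749  0.06302503] 0.02098649955981157 [-2.15992206  0.89452409  1.29328248]
spout_tip scene [ 668.1 -157.5   55.2] 0.76
dimple scene [ 663.8 -158.6   51.7] 0.62
square_well scene [616.9 -90.8  47.2] 0.94
square_well wrist [610.5 -91.5  50.8] 0.69
dimple wrist [ 668.  -160.5   45.4] 0.72
spout_tip wrist [ 670.7 -156.1   54.8] 0.59
```

View pics/f.png

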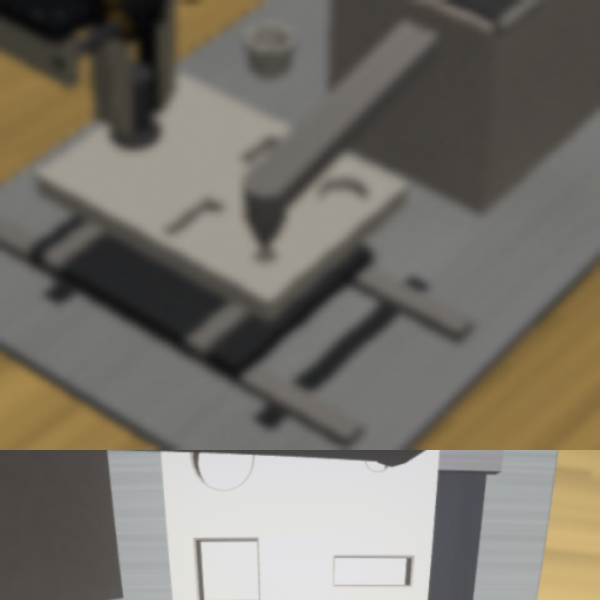

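The spout tip at crop (265,240) sits directly above the dimple at (265,257). Check the gap against projection.

```bash
python3 - <<'E'
from h import *
for p in [(.6662,-.1589,.056),(.6662,-.1589,.050),(.6692,-.1589,.050),(.6662,-.1559,.05)]: print(p,((px(p,"scene")[0]-[190,200])*5).round(1))
E
```

```text
(0.6662, -0.1589, 0.056) [258.6 242.3]
(0.6662, -0.1589, 0.05) [258.6 250.7]
(0.6692, -0.1589, 0.05) [262.6 253.2]
(0.6662, -0.1559, 0.05) [262.4 248.1]
```

```bash
python3 - <<'E'
from h import *
s=read_state();print(s["t"],s["tool_pos"])
g=np.mean([cv2.cvtColor(read_camera("scene")[0],cv2.COLOR_BGR2GRAY) for _ in range(3)],0)
print("     ",list(range(234,252)))
for r in range(238,258): print(r,g[r,234:252].round().astype(int))
E
```

```text
7.825 [ 0.53951947 -0.13293852  0.06305655]
      [234, 235, 236, 237, 238, 239, 240, 241, 242, 243, 244, 245, 246, 247, 248, 249, 250, 251]
238 [156 156 156 149 122  91  89  94  98 100  98  90  79  65  59  70  98 128]
239 [152 154 155 149 120  80  67  72  76  78  75  70  63  59  70  98 128 146]
240 [137 149 155 150 123  80  56  55  59  59  58  57  58  70  98 128 147 154]
241 [126 146 154 150 125  82  54  52  53  54  54  53  64  93 127 146 154 156]
242 [140 151 155 150 126  83  54  50  52  52  52  53  71 112 143 154 156 156]
243 [153 155 156 151 129  88  56  50  51  51  51  54  78 121 149 156 157 156]
244 [156 156 156 154 140 105  66  50  50  50  50  60  94 132 152 156 156 156]
245 [156 156 156 156 149 124  83  56  49  49  52  73 113 144 154 156 156 156]
246 [156 156 156 156 153 140 105  66  49  49  61  92 130 150 156 156 156 156]
247 [156 156 156 156 156 149 124  84  56  56  82 118 144 154 156 156 156 156]
248 [156 156 156 156 156 154 140 109  73  72 108 139 153 156 156 156 156 156]
249 [157 157 156 156 156 155 147 124  91  88 119 145 154 156 156 156 156 156]
250 [156 156 156 156 156 154 143 121  97  91 112 139 153 156 157 156 156 156]
251 [156 156 156 156 156 153 140 119 103 100 114 138 153 156 156 156 156 155]
252 [156 156 156 156 156 154 148 137 129 128 135 148 154 156 156 156 155 150]
253 [154 155 156 156 156 156 154 151 149 148 151 154 156 156 156 154 147 134]
254 [140 149 153 155 156 156 156 155 155 155 156 156 156 155 152 143 126 107]
255 [111 127 140 149 154 156 156 156 156 156 156 156 155 151 138 119 100  88]
256 [ 85  97 111 128 142 151 155 156 156 156 155 156 151 138 117  97  86  79]
257 [ 75  79  85  98 116 136 148 153 155 156 156 150 138 117  96  85  78  70]
```

Aligned to about 1–2 mm and rested about 0.8 s. Next, slide to the well: (+55.3, −65.9) mm.

Emit:
apply_moves(commands=[0.9, -1.1, 0, 0, 0, 0, 1.5, 0.9, -1.1, 0, 0, 0, 0, 1.5, 0.9, -1.1, 0, 0, 0, 0, 1.5, 0.9, -1.1, 0, 0, 0, 0, 1.5, 0.9, -1.1, 0, 0, 0, 0, 1.5, 0.8, -0.8, 0, 0, 0, 0, 1.5, 0, 0, 0, 0, 0, 0, 1.5, 0, 0, 0, 0, 0, 0, 1.5])

```text
t: 8.98
tool_pos: [0.5966, -0.2012, 0.063]
orientation: [3.131, 0.115, -0.0]
force: [-1.4, 1.9, 2.9]
opening: 0.021
```

Emit:
apply_moves(commands=[-0.18, 0.24, 0, 0, 0, 0, 1.5, 0, 0, 0, 0, 0, 0, 1.5, 0, 0, 0, 0, 0, 0, 1.5])

```text
t: 9.35
tool_pos: [0.5947, -0.1985, 0.0631]
orientation: [3.13, 0.116, 0.001]
force: [2.1, -1.5, -0.9]
opening: 0.0213
```

```bash
python3 - <<'E'
from h import *
s=read_state();print(s["t"],s["tool_pos"],s["opening"],s["force"])
a,d=read_camera("wrist")
b,_=read_camera("scene");spot(["spout_tip","square_well"],"scene")
S=cv2.resize(b[220:275,205:285],(800,550),interpolation=cv2.INTER_CUBIC)
cv2.imwrite("pics/g.png",S);cv2.imwrite("pics/g2.png",cv2.resize(a,(800,600),interpolation=cv2.INTER_CUBIC))
E
```

```text
9.35 [ 0.59470228 -0.19850755  0.06306288] 0.021266835409553136 [ 2.08696034 -1.47861138 -0.94044233]
spout_tip scene [ 669.5 -155.1   59.4] 0.73
square_well scene [ 670.6 -155.4   48.8] 0.67
```

View pics/g.png

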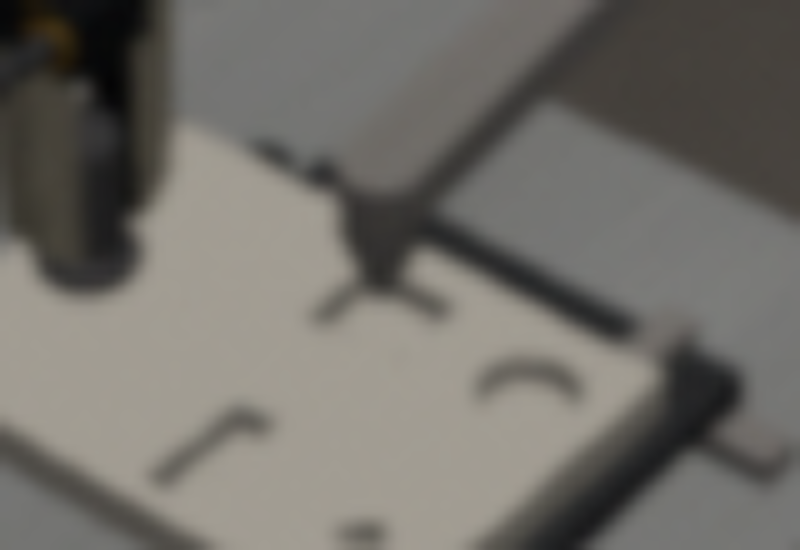

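Well corners at crop (315,320) and (448,312) are centred on the tip at (380,287), so it's aligned. Release and lift.

Emit:
apply_moves(commands=[0, 0, 0, 0, 0, 0, 5, 0, 0, 0, 0, 0, 0, 5, 0, 0, 0, 0, 0, 0, 5, 0, 0, 0, 0, 0, 0, 5, 0, 0, 0, 0, 0, 0, 5])

```text
t: 10.18
tool_pos: [0.5941, -0.1982, 0.0627]
orientation: [3.131, 0.116, -0.001]
force: [-0.6, 0.4, -0.1]
opening: 0.0504
```

Emit:
apply_moves(commands=[0, 0, 3, 0, 0, 0, 5, 0, 0, 4, 0, 0, 0, 5, -1, 0, 5, 0, 0, 0, 5, -1, 0, 6, 0, 0, 0, 5, -2, 0, 6, 0, 0, 0, 5, -2, 2, 5, 0, 0, 0, 5, 0, 0, 0, 0, 0, 0, 5])

```text
t: 11.05
tool_pos: [0.5293, -0.1764, 0.3589]
orientation: [3.132, 0.115, -0.004]
force: [0.4, -0.0, 0.4]
opening: 0.0503
```

```bash
python3 - <<'E'
from h import *
s=read_state();print(s["t"],s["tool_pos"],s["opening"],s["orientation"])
m=camera_model("wrist");a,d=read_camera("wrist")
np.savez("f.npz",a=a,d=d,R=m["R"],t=m["t"]);cv2.imwrite("pics/h.png",cv2.resize(a,(800,600),interpolation=cv2.INTER_CUBIC))
spot(["square_well","spout_tip","clip_mark","flap_lug","flap_hinge"],"wrist")
E
```

```text
11.05 [ 0.52933387 -0.17640435  0.35893664] 0.05027385264075173 [ 3.13188589  0.11534807 -0.00447561]
square_well wrist [ 664.8 -156.8   49.7] 0.92
spout_tip wrist [ 667.9 -157.1   49.5] 0.91
clip_mark wrist none
flap_lug wrist [547.8  55.  143.4] 0.7
flap_hinge wrist [697.1  63.5 137.8] 0.66
```

View pics/h.png

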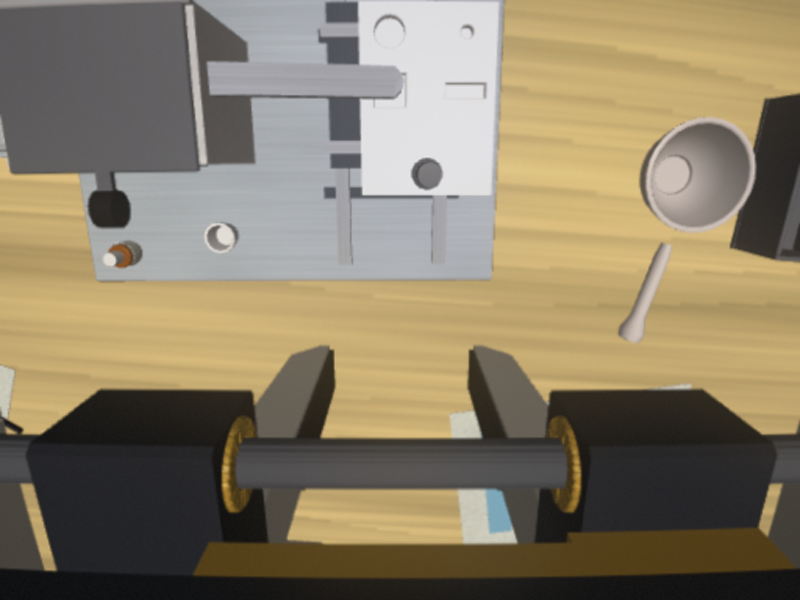

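The tray moved and was released cleanly: round well (390,31), dimple (467,31), slot (465,90), and the well peeks out under the chute end at (390,90). Cross-check the well against the spout.

```bash
python3 - <<'E'
from h import *
m=camera_model("wrist"); f=np.load("f.npz"); m["R"]=f["R"];m["t"]=f["t"];d=f["d"]
P=ray([(390,31),(467,31),(465,90.5)],.05,m)*1e3
y=np.radians(4.5);X=np.array([np.cos(y),np.sin(y),0]);Y=np.array([-np.sin(y),np.cos(y),0])
print(P.round(1)); print(P[0]-50*X,P[1]-50*X+70*Y,P[2]+70*Y)
v,u=np.mgrid[0:384,0:512]
n=cv2.undistortPoints(np.float64(np.c_[u.ravel(),v.ravel()]).reshape(-1,1,2),m["intrinsics"],np.array(m["dist_coeffs"])).reshape(-1,2)
W=((np.c_[n,np.ones(len(n))]*d.reshape(-1,1)-m["t"])@m["R"])*1e3
M=np.c_[W@X,W@Y,W[:,2]]
A=M[(M[:,2]>95)&(M[:,2]<135)&(W[:,0]>630)&(W[:,0]<710)&(W[:,1]>-190)&(W[:,1]<-60)]
b=A[(A[:,1]<-170)];cx=(b[:,0].min()+b[:,0].max())/2;cy=b[:,1].min()+12
print("chute",b[:,0].min(),b[:,0].max(),b[:,1].min(),"spout",cx*X[:2]+cy*Y[:2])
k=W[(W[:,2]>91)&(W[:,2]<99)&(W[:,1]<-150)&(W[:,0]<630)];print("knob",k.mean(0)); 
k=k.mean(0);print("well from knob",k+75*X+35*Y)
L=W[(W[:,2]>140)&(W[:,2]<165)&(W[:,0]<563)&(W[:,1]>0)];print("lug",L.min(0),L.max(0),np.median(L,0),len(L))
E
```

```text
[[ 715.8 -155.2   50. ]
 [ 721.2 -224.2   50. ]
 [ 670.8 -227.6   50. ]]
[ 665.92972357 -159.16590813   50.        ] [ 665.85019754 -158.29544253   50.        ] [ 665.31811383 -157.81219025   50.        ]
chute 638.9497735150763 664.136208347266 -222.14636348421172 spout [ 666.02239498 -158.37907848]
knob [ 593.84896787 -198.59128192   94.79476967]
well from knob [ 665.87169955 -157.81474306   94.79476967]
lug [537.62862118  42.75459934 140.11383255] [562.96907254  63.9108908  162.19592096] [551.45676536  48.35337055 157.67368805] 475
```

Emit:
apply_moves(commands=[0.3, 4.5, 0, 0, 0, 0, 5, 0.3, 4.5, 0, 0, 0, 0, 5, 0.3, 4.5, 0, 0, 0, 0, 5, 0.3, 4.5, 0, 0, 0, 0, 5, 0.3, 4.5, 0, 0, 0, 0, 5, 0.3, 3.5, 0, 0, 0, 0, 5, 0, 0, 0, 0, 0, 0, 5])

```text
t: 12.22
tool_pos: [0.543, 0.0901, 0.3356]
orientation: [-3.138, -0.109, 0.059]
force: [0.5, 0.5, 0.7]
opening: 0.05
```

```bash
python3 - <<'E'
from h import *
s=read_state();print(s["t"],s["tool_pos"],s["opening"],s["orientation"])
m=camera_model("wrist");a,d=read_camera("wrist")
np.savez("g.npz",a=a,d=d,R=m["R"],t=m["t"]);cv2.imwrite("pics/i.png",cv2.resize(a,(800,600),interpolation=cv2.INTER_CUBIC))
spot(["clip_mark","flap_lug","flap_hinge"],"wrist")
E
```

```text
12.225 [0.54303343 0.09006632 0.33561799] 0.049990183917201926 [-3.13781682 -0.10874302  0.05937456]
clip_mark wrist [621.2 145.  213.2] 0.88
flap_lug wrist [550.9  49.8 145.1] 0.76
flap_hinge wrist [697.4  62.4 140.1] 0.95
```

View pics/i.png

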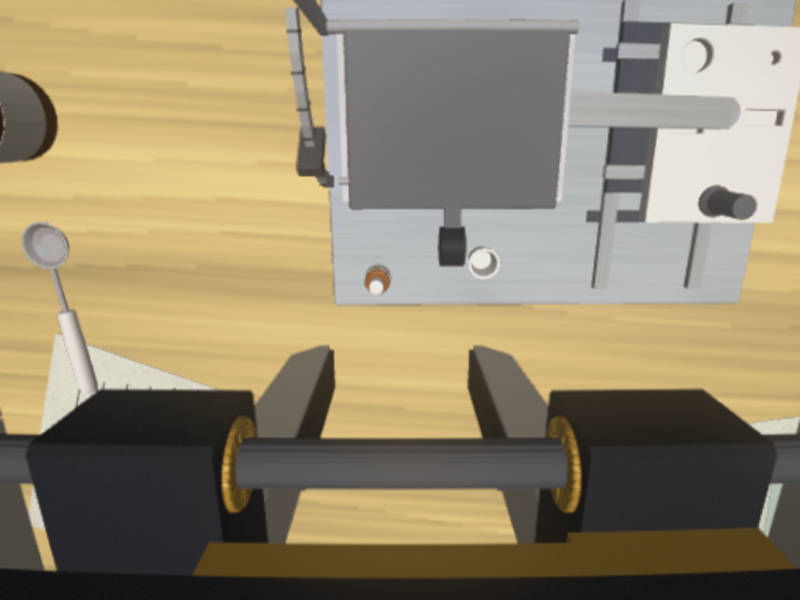

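The view shows the clip at (312,152), the lug at (452,246), the flap panel at (345–570, 30–208), and vial and cup undisturbed. Fit the clip and lug from depth.

```bash
python3 - <<'E'
from h import *
m=camera_model("wrist"); f=np.load("g.npz"); m["R"]=f["R"];m["t"]=f["t"];d=f["d"];a=f["a"]
y=np.radians(4.5);X=np.array([np.cos(y),np.sin(y),0]);Y=np.array([-np.sin(y),np.cos(y),0])
v,u=np.mgrid[0:384,0:512]
n=cv2.undistortPoints(np.float64(np.c_[u.ravel(),v.ravel()]).reshape(-1,1,2),m["intrinsics"],np.array(m["dist_coeffs"])).reshape(-1,2)
W=((np.c_[n,np.ones(len(n))]*d.reshape(-1,1)-m["t"])@m["R"])*1e3
M=np.c_[W@X,W@Y,W[:,2]]; g=a.mean(2).ravel()
# flap top plane & extents
F=M[(np.abs(M[:,2]-149)<3)&(M[:,0]>585)]; print("flap z",np.median(F[:,2]),"x",np.percentile(F[:,0],[.5,99.5]),"y",np.percentile(F[:,1],[.5,99.5]))
L=M[(M[:,2]>140)&(M[:,2]<166)&(M[:,0]<580)&(np.abs(M[:,1]-8)<25)];top=L[L[:,2]>155]
print("lug x",L[:,0].min(),"y",np.percentile(top[:,1],[1,99]),"zmax",np.percentile(L[:,2],99),"x of top",top[:,0].mean())
# spout origin -> machine origin
print("machine origin from spout (M):",651.4-30,-210.1+120)
C=M.reshape(384,512,3)[70:125,185:215];gg=g.reshape(384,512)[70:125,185:215]
s=(C[...,2]>180)&(C[...,2]<250)&(C[...,0]<650)
c=C[s];print(len(c),c.min(0),c.max(0))
for r in range(0,55,2):
    k=s[r]
    if k.any(): print(70+r,k.sum(),C[r][k].mean(0).round(1),"y",C[r][k][:,1].min().round(1),C[r][k][:,1].max().round(1),gg[r][k].mean().round())
E
```

```text
flap z 148.7519314304198 x [585.70753688 705.62576727] y [-64.42985683  87.58431726]
lug x 540.7365243717088 y [ 1.29448331 18.81824762] zmax 161.83886452071056 x of top 555.3030583466824
machine origin from spout (M): 621.4 -90.1
672 [605.24408018  90.77316236 180.06883625] [646.03113453 105.02873222 233.60897981]
70 8 [645.8  97.6 232.3] y 95.4 100.3 92.0
72 7 [644.4  96.9 229.8] y 95.6 99.0 134.0
74 8 [642.8  97.4 229.9] y 95.5 99.9 140.0
76 9 [641.4  97.5 227.9] y 95.4 100.5 140.0
78 8 [639.8  97.3 227.2] y 95.6 99.8 137.0
80 9 [638.3  97.3 225.4] y 95.5 100.4 134.0
82 15 [636.9  95.7 216.3] y 90.9 104.3 103.0
84 16 [635.2  96.  216.8] y 91.0 103.7 101.0
86 17 [633.5  96.7 216. ] y 90.9 104.8 102.0
88 17 [631.9  96.7 216.8] y 90.9 104.6 89.0
90 17 [630.2  97.  216. ] y 91.0 104.4 97.0
92 17 [628.5  97.  216.6] y 90.9 104.0 100.0
94 18 [626.8  97.4 217. ] y 90.8 105.0 90.0
96 18 [625.2  97.2 218.8] y 90.8 104.6 86.0
98 18 [623.5  97.1 219.9] y 90.9 104.4 86.0
100 17 [621.9  97.3 221.7] y 91.0 104.2 84.0
102 17 [620.2  97.1 223.2] y 91.1 104.0 84.0
104 19 [618.5  97.3 222.6] y 90.9 104.9 88.0
106 19 [616.9  97.2 223.8] y 90.9 104.6 85.0
108 19 [615.1  97.5 221.7] y 91.0 104.9 80.0
110 18 [613.3  97.5 220.1] y 91.3 104.5 73.0
112 18 [611.3  97.5 216. ] y 91.8 104.2 88.0
114 6 [607.5  97.2 186.7] y 95.3 99.3 97.0
116 5 [605.3  97.5 182.9] y 95.4 99.5 110.0
```

```bash
python3 - <<'E'
from h import *
m=camera_model("wrist"); f=np.load("g.npz"); m["R"]=f["R"];m["t"]=f["t"];d=f["d"];a=f["a"]
y=np.radians(4.5);X=np.array([np.cos(y),np.sin(y),0]);Y=np.array([-np.sin(y),np.cos(y),0])
v,u=np.mgrid[0:384,0:512]
n=cv2.undistortPoints(np.float64(np.c_[u.ravel(),v.ravel()]).reshape(-1,1,2),m["intrinsics"],np.array(m["dist_coeffs"])).reshape(-1,2)
W=((np.c_[n,np.ones(len(n))]*d.reshape(-1,1)-m["t"])@m["R"])*1e3
M=np.c_[W@X,W@Y,W[:,2]].reshape(384,512,3)
for r in range(66,122,2):
    q=M[r,186:214]; print(r,[f"{p[1]:.0f}:{p[0]:.0f},{p[2]:.0f}" for p in q if 86<p[1]<110 and p[2]>150][::2])
E
```

```text
66 ['99:649,236', '98:649,235', '96:649,235', '96:649,231']
68 ['99:647,234', '98:647,234', '96:647,233', '95:647,230']
70 ['100:646,233', '99:646,232', '97:646,232', '95:646,233']
72 ['99:644,232', '97:644,232', '96:644,230', '96:645,223']
74 ['100:643,232', '99:643,230', '97:643,232', '96:643,229']
76 ['100:641,230', '99:641,230', '97:641,229', '96:641,229', '95:642,221']
78 ['100:640,229', '98:640,229', '96:640,229', '96:640,225']
80 ['100:638,227', '98:638,228', '97:638,227', '96:638,226', '96:639,216']
82 ['104:637,208', '98:637,225', '96:637,226', '95:637,222', '95:637,215', '94:637,209', '92:637,210', '91:637,208']
84 ['104:635,212', '99:635,225', '98:635,225', '96:635,224', '95:635,218', '95:635,209', '93:635,210', '91:635,211']
86 ['105:634,211', '103:634,213', '99:633,223', '97:633,222', '95:633,223', '95:634,214', '94:634,212', '92:634,212', '91:634,209']
88 ['105:632,213', '103:632,214', '100:632,220', '97:632,222', '96:632,223', '95:632,215', '94:632,213', '92:632,213', '91:632,209']
90 ['104:630,214', '102:630,215', '100:630,220', '98:630,220', '96:630,221', '95:630,215
[... 1120 characters left out ...]
17,225', '95:615,191']
108 ['105:615,225', '103:615,226', '101:615,227', '99:615,227', '98:615,226', '96:615,226', '94:615,226', '92:615,227', '91:615,225', '95:613,181']
110 ['105:614,223', '103:614,224', '101:614,225', '99:614,226', '97:614,225', '96:614,224', '94:614,225', '92:613,224', '95:612,190', '95:611,175']
112 ['104:612,221', '102:612,222', '101:612,222', '99:612,221', '97:612,223', '96:612,220', '94:612,221', '92:612,222', '95:610,190', '95:609,175', '95:608,161']
114 ['99:608,189', '98:607,186', '96:608,187', '96:607,175', '95:606,162']
116 ['100:605,183', '97:605,183', '95:605,183', '95:604,173', '95:603,156']
118 ['100:602,172', '98:603,174', '96:603,175', '95:602,164']
120 []
```

Emit:
apply_moves(commands=[1, -3.6, -3, 0, -0.038, 0.009, 5, 0, 0, -4, 0, 0, 0, 5, 0, 0, -4, 0, 0, 0, 5, 0, 0, 0, 0, 0, 0, 5])

```text
t: 12.92
tool_pos: [0.5539, 0.0444, 0.2251]
orientation: [3.138, 0.106, 0.009]
force: [-0.4, 0.1, 0.3]
opening: 0.0502
```

Emit:
apply_moves(commands=[-0.1, 0.9, -2, 0, 0.006, 0.01, 5, 0, 0, -2, 0, 0, 0, 5, 0, 0, 0, 0, 0, 0, 5])

```text
t: 13.3
tool_pos: [0.5547, 0.0532, 0.1864]
orientation: [3.137, 0.121, 0.006]
force: [0.3, 0.4, 1.1]
opening: 0.0501
```

Emit:
apply_moves(commands=[-0.2, 0.05, -2, 0, 0, 0, 5, 0, 0, -2, 0, 0, 0, 5, 0, 0, -1.6, 0, 0, 0, 5, 0, 0, 0, 0, 0, 0, 5, 0, 0, 0, 0, 0, 0, 5])

```text
t: 13.92
tool_pos: [0.5533, 0.0541, 0.1284]
orientation: [3.137, 0.122, 0.01]
force: [-0.2, 0.5, -0.1]
opening: 0.0499
```

Emit:
apply_moves(commands=[0, 0, 0, 0, 0, 0, 1, 0, 0, 0, 0, 0, 0, 1, 0, 0, 0, 0, 0, 0, 1, 0, 0, 0, 0, 0, 0, 1, 0, 0, 0, 0, 0, 0, 1], squeeze=20)

```text
t: 14.55
tool_pos: [0.5547, 0.0538, 0.1305]
orientation: [3.137, 0.121, 0.016]
force: [-0.3, -0.1, -1.2]
opening: 0.0182
```

Emit:
apply_moves(commands=[0.06, 0, 1.34, 0, 0, 0, 1, 0.18, 0.01, 1.33, 0, 0, 0, 1, 0.3, 0.02, 1.31, 0, 0, 0, 1, 0.42, 0.03, 1.28, 0, 0, 0, 1, 0, 0, 0, 0, 0, 0, 1])

```text
t: 15.18
tool_pos: [0.5652, 0.0546, 0.1867]
orientation: [3.137, 0.121, 0.016]
force: [-0.3, -0.3, -0.5]
opening: 0.0176
```

Emit:
apply_moves(commands=[0.59, 0.04, 1.15, 0, 0, 0, 1, 0.62, 0.05, 1.09, 0, 0, 0, 1, 0.71, 0.06, 1.04, 0, 0, 0, 1, 0.4, 0.03, 0.5, 0, 0, 0, 1, 0, 0, 0, 0, 0, 0, 1, 0, 0, 0, 0, 0, 0, 1])

```text
t: 15.92
tool_pos: [0.5892, 0.0564, 0.2258]
orientation: [3.137, 0.121, 0.012]
force: [0.0, -1.0, -1.2]
opening: 0.0178
```

```bash
cat > chk.py <<'E'
from h import *
s=read_state();print(s["t"],s["tool_pos"],s["opening"],s["orientation"],s["force"])
y=np.radians(4.5);X=np.array([np.cos(y),np.sin(y),0]);Y=np.array([-np.sin(y),np.cos(y),0])
def cloud(cam):
    m=camera_model(cam);a,d=read_camera(cam);v,u=np.mgrid[0:384,0:512]
    n=cv2.undistortPoints(np.float64(np.c_[u.ravel(),v.ravel()]).reshape(-1,1,2),m["intrinsics"],np.array(m["dist_coeffs"])).reshape(-1,2)
    W=((np.c_[n,np.ones(len(n))]*d.reshape(-1,1)-m["t"])@m["R"])*1e3
    W[d.ravel()==0]=0
    return a,np.c_[W@X,W@Y,W[:,2]]
def line(P,name):
    x,z=P[:,0],P[:,2]
    for _ in range(4):
        k=np.polyfit(x,z,1);r=z-np.polyval(k,x);g=abs(r)<2.0*max(r.std(),.5);x,z=x[g],z[g]
    t=-np.arctan(k[0]);print(name,len(x),"angle",t.round(4),"res",r.std().round(2),"dist above hinge(702,146)",((np.polyval(k,702)-146)*np.cos(t)).round(2),"x",x.min().round(1),x.max().round(1))
for cam in["wrist","top"]:
    a,M=cloud(cam)
    line(M[(M[:,0]>605)&(M[:,0]<680)&(M[:,1]>-40)&(M[:,1]<60)&(M[:,2]>155)&(M[:,2]<250)],cam+" flap")
    q=(M[:,0]>618)&(M[:,0]<636)&(((M[:,1]>91.5)&(M[:,1]<94.3))|((M[:,1]>100.7)&(M[:,1]<104.2)))&(M[:,2]>200)&(M[:,2]<240)
    if q.sum()>8: line(M[q],cam+" clip")
    cv2.imwrite("pics/z_%s.png"%cam,cv2.resize(a,(800,600),interpolation=cv2.INTER_CUBIC))
E
python3 chk.py; python3 - <<'E'
from h import *
m=camera_model("wrist");f=np.load("g.npz");m["R"]=f["R"];m["t"]=f["t"];d=f["d"]
E
```

```text
15.925 [0.58924147 0.05644639 0.22579598] 0.017834224602988738 [3.13698829 0.12116908 0.01213391] [ 0.03247943 -1.00702726 -1.17960877]
wrist flap 17151 angle 0.6921 res 0.58 dist above hinge(702,146) 3.42 x 605.0 679.8
wrist clip 262 angle 0.7197 res 0.62 dist above hinge(702,146) 4.34 x 618.0 635.6Traceback (most recent call last):
  File "chk.py", line 17, in <module>
    line(M[(M[:,0]>605)&(M[:,0]<680)&(M[:,1]>-40)&(M[:,1]<60)&(M[:,2]>155)&(M[:,2]<250)],cam+" flap")
    ~~~~^^^^^^^^^^^^^^^^^^^^^^^^^^^^^^^^^^^^^^^^^^^^^^^^^^^^^^^^^^^^^^^^^^^^^^^^^^^^^^^^^^^^^^^^^^^^^
  File "chk.py", line 13, in line
    k=np.polyfit(x,z,1);r=z-np.polyval(k,x);g=abs(r)<2.0*max(r.std(),.5);x,z=x[g],z[g]
    raise TypeError("expected non-empty vector for x")
TypeError: expected non-empty vector for x
```

Emit:
apply_moves(commands=[0.25, 0.02, 0.3, 0, 0, 0, 1, 0, 0, 0, 0, 0, 0, 1, 0, 0, 0, 0, 0, 0, 1, 0, 0, 0, 0, 0, 0, 1])

```text
t: 16.52
tool_pos: [0.5915, 0.0566, 0.2284]
orientation: [3.137, 0.121, 0.011]
force: [0.9, -0.7, -3.4]
opening: 0.018
```

```bash
sed -i 's/\["wrist","top"\]/["wrist"]/' chk.py; python3 chk.py
```

```text
16.525 [0.59148976 0.05661819 0.22840867] 0.018020511361750435 [3.13695387 0.12105185 0.01133006] [ 0.85476707 -0.68157178 -3.39716743]
wrist flap 16910 angle 0.715 res 0.6 dist above hinge(702,146) 3.42 x 605.0 680.0
wrist clip 259 angle 0.7065 res 0.61 dist above hinge(702,146) 5.77 x 618.0 635.7
```

View pics/z_wrist.png

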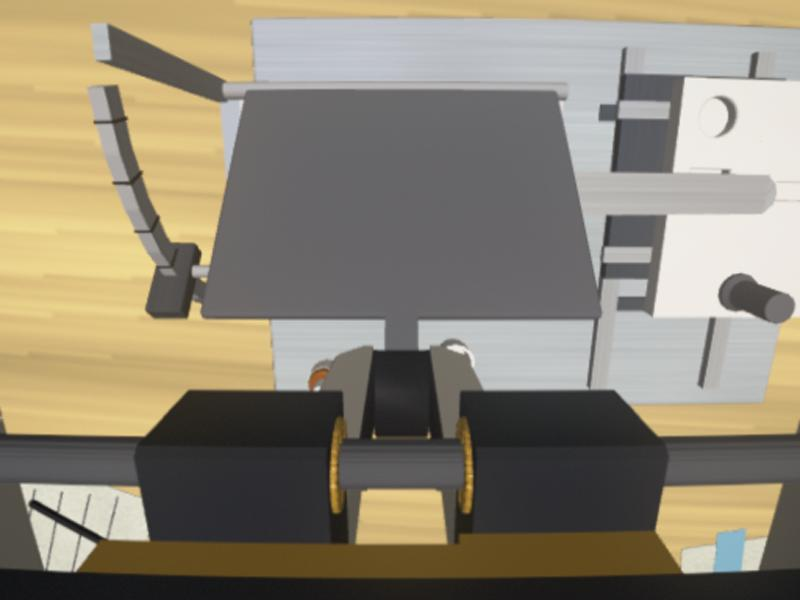

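The flap is held by the lug at (400,390). The clip is untouched at (174,280), and the flap edge is in line with it: flap 0.715, clip 0.7195 from its position relative to the hinge. Check that it holds still, and look at the tray and bystanders once more.

Emit:
apply_moves(commands=[0, 0, 0, 0, 0, 0, 1, 0, 0, 0, 0, 0, 0, 1, 0, 0, 0, 0, 0, 0, 1, 0, 0, 0, 0, 0, 0, 1, 0, 0, 0, 0, 0, 0, 1, 0, 0, 0, 0, 0, 0, 1])

```text
t: 17.32
tool_pos: [0.5914, 0.0566, 0.2284]
orientation: [3.137, 0.121, 0.011]
force: [0.9, -0.2, -2.5]
opening: 0.0174
```

```bash
python3 chk.py; python3 - <<'E'
from h import *
read_camera("scene");spot(["square_well","spout_tip","cup","brown_jar","mortar"],"scene")
E
```

```text
17.325 [0.59144988 0.05661721 0.22835407] 0.017436574341996098 [3.13696633 0.12110577 0.01129942] [ 0.86932335 -0.2175887  -2.52562089]
wrist flap 16928 angle 0.7147 res 0.6 dist above hinge(702,146) 3.43 x 605.0 680.0
wrist clip 256 angle 0.7346 res 0.6 dist above hinge(702,146) 2.82 x 618.0 636.0
square_well scene [ 668.1 -156.    46.6] 0.79
spout_tip scene [ 669.8 -158.    54.5] 0.58
cup scene [515.8   3.7  13.7] 0.65
brown_jar scene [ 6.262e+02  4.812e+02 -1.000e-01] 0.81
mortar scene [ 614.6 -457.6    0.9] 0.95
```

Still and aligned (the third clip reading works out to about 0.719). Handing in.

```bash
python3 -c "
from plant import *
print(close_job())"
```

```text
the job is handed in; nothing more can be done
None
```

The filling machine is set as asked and handed in at about 17.4 s on the robot's clock. The verdict is not known; these are my own last checks.

- **Dimple:** I slid the tray by its knob until the dimple was under the spout and held it there about 0.8 s. The scene image showed it aligned to about 1–2 mm.
- **Square well:** I then slid the tray on and let go of the knob. Measured afterwards, the well was at (665.8, −158.3) mm and the spout axis at (666.0, −158.4) mm. The scene network's last readings put the two about 2–3 mm apart, which is within its own error.
- **Flap:** The flap is held by its lug with 20 N, and its angle stayed within 0.001 rad over 0.8 s. It reads 0.715 rad against about 0.719 for the clip. The clip angle from its face slope alone was noisy (0.707–0.735); taken from its position relative to the hinge, all three readings agree at about 0.719.
- **Surroundings:** The clip was not touched. The cup read where it was before within about 6 mm, and nothing came near the vial. The jar and mortar were found standing, but I had no earlier measured position to compare them with. I made no final check on the spoon or pestle, but the arm did not go near them.

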